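Ground the probe circuit, eject the tested chip carrier and tray it

TASK

The test of the blue chip carrier is over. First turn the selector knob on the switch box until its pointer clicks in at the green dot and leave it there; only then push the orange ejector slide of the test fixture all the way in so that the carrier comes out from under the clear cover, and let the slide spring back. Take the carrier out and lay it flat on the floor of the dark tray beside the white carrier, without dropping it or disturbing anything else on the table.

Things in the scene. Friction and masses are not known exactly. Their poses are not given: they have to be found in the camera images.
- switch_box: grey box 120 x 120 mm, 45 mm high, fixed; origin at the centre of its underside, z up. The selector knob stands at the centre of its top on a 6 mm high bezel of radius 34 mm. A white tick (OFF) and three coloured dots lie round the knob, 48 mm from its axis
- selector (a joint): angle of the selector knob (rad), growing clockwise seen from above; four spring detents at 0 (OFF, white tick), 0.5, 1.0 and 1.5; stops just past either end. It starts at or near OFF. About 0.07 N m to turn
- selector_grip (a point): point on the knob's upright axis at the height to grip, 82 mm above the table. The knob is a black bar 44 mm long, 14 mm thick, 32 mm high (top 7 mm above this point) on a round skirt of radius 24 mm; this frame's x runs along the bar, and its -x is the way the knob points (white line)
- selector_point (a point): point 48 mm from the knob's axis in the direction in which the knob points; it lies over a dot when the knob is set to that dot
- dot_green: green dot, 12 mm across, fixed on top of the switch box at one of the three detents 0.5, 1.0, 1.5 (the dots change places); origin at its centre
- dot_yellow: yellow dot, the same; not wanted
- dot_red: red dot, the same; not wanted
- fixture: grey steel test fixture, fixed; origin on the table under the centre of the covered channel; the carrier comes out to its -x. Body x = -33 to +100 mm, 76 wide, 30 high; on it, x = -33 to +33, a channel 39 wide with walls and a clear cover (top 49 above the table). In front a ledge, 22 wide, 30 high, x = -85 to -33, carries the carrier, out by 48 mm at full stroke, its sides free for fingers
- ejector (a joint): travel of the ejector slide (m): 0 at rest, 0.048 fully in, towards the fixture's -x; a spring of 2 N at the start and 7 N at the end pushes it back
- ejector_tab (a point): middle of the top edge of the rear face (the one to push) of the orange ejector tab, 67 mm above the table; at rest at fixture x = +90 mm; axes as the fixture's. The tab is 32 mm wide (y), 10 mm thick, its top 26 mm above the steel slide bar. Behind it is only the fixture's 30 mm high base, up to x = +100 mm. Moves with the slide
- carrier: blue chip carrier, a block 60 x 36 x 12 mm (x, y, z) of 60 g with a gold pad on top; origin at the centre of its underside. It starts under the clear cover, its underside 30 mm above the table, x along the fixture's x
- tray: dark open tray, fixed, 190 x 130 mm outside (x, y), walls 4 mm thick, rim 18 mm above the table, floor 4 mm above the table; origin on the table under its centre
- carrier_done: white finished carrier of the same size, lying in the tray about 46 mm from its centre towards the tray's +x, its length along the tray's x; leave it alone. Origin at the centre of its underside
- bottle: brown bottle, 54 mm across, 150 mm high, standing on the table; bystander, origin at the centre of its underside
- positioner: grey probe positioner block 70 x 60 mm, 105 mm high with the knob on its top; bystander, origin at the centre of its underside
- camera_tube: black camera tube, 48 mm across, 120 mm high, standing; bystander, origin at the centre of its underside
- objective: white objective lens, 40 mm across, 42 mm high, standing; bystander, origin at the centre of its underside
- screwdriver: yellow screwdriver lying on the table, 150 mm long along its x, 26 mm thick; bystander, origin under its middle
- tip_box: blue flat box 50 x 80 mm, 22 mm high; bystander, origin at the centre of its underside
There are look-alikes about, which are no part of the job. Leave any yellow look-alike of the fixture alone.

How it is judged:
By the outcome, as a careful person would: the job done as asked, in the order asked, and still so for the second after the job is handed in, with the robot touching nothing.
It also fails if it takes over 72 s, if anything falls off the work surface, if the arm or the gripper's body presses on something with over 40 N, if the wrist force passes 120 N, or if a joint passes its speed limit or range.

ROBOT

A 6-joint arm with a two-finger parallel gripper is mounted at the origin on the work surface. World frame = base frame: x ahead of the robot, y to its left, z up, the work surface at z = 0. Lengths are in mm, angles in rad, forces in N, time in s.
With the tool pointing down it reaches from about 325 to 775 mm from the base axis. Payload 5.5 kg.
Tool frame: the origin (TCP) lies between the finger pads; the fingertips stand 19 mm ahead of it and the grasp point (between the pads) is the TCP; z points along the fingers, y is the line along which they close (so a half turn about z gives the same grasp; the last joint's range is limited). The gripper opens to 88 mm and grips with 3 to 60 N. Pads are 20 mm wide; open, the fingers measure 115 mm over their backs; the gripper's body (75 mm by 178 mm) begins 61 mm behind the grasp point.
Start: joints at [-1.256, 0.091, 1.231, -0, 1.82, -0.057], TCP at [217.976, -559.02, 241.631] pointing down, gripper open.
Joint ranges: [-2.87, 2.87], [-0.86, 2.18], [0.17, 2.46], [-1.51, 4.65], [0.06, 2.69], [-2.65, 2.65]. Speed limits (rad/s): [2.57, 2.57, 3.01, 3.14, 3.14, 3.14].

INTERFACE

Orientations are given as a unit quaternion [w, x, y, z].
In Python, from workcell import ctrl gives the robot as it stands.
- The arm moves only by the tool apply_moves, never from a script. Its argument "series" is a list of rows, each a list of 7 numbers: the shift along the tool's x, y, z in m, then the turn, a rotation vector about the tool's x, y, z in degrees, then the opening, from 0 (shut) to 1 (fully open). In form: [[tx, ty, tz, wx, wy, wz, fingers], ...]. A call has 1 to 5 rows; each row is the pose to reach, as a shift and turn from the pose commanded when the call began, along the tool's axes at that moment; what a row does not reach only later rows make up. A row lasts 1/12 s, in which the tool goes at most 41.7 mm and 7.16 degrees, less where a joint would pass 70% of its speed; a pose out of reach is approached as far as the arm can. A call with a gripper value outside its range is refused whole. The fingers move at their own pace and stop on an object; the grip force is fixed at half the most. Time passes only in rows, so rows that repeat a pose let the fingers close. It gives the time, the measured TCP pose, the force, the opening and the grip force at its end, in the units of the state.
- ctrl.observe(): the state, without advancing time (a new reading comes with each control period).
- ctrl.capture(name): name is "scene" or "top" or "wrist"; returns the picture (384x512x3 uint8, blue, green, red); there is no depth.
- ctrl.calibration(name): a dict with "K" (3x3 intrinsics, pixels), "extrinsics" (4x4, takes a point from camera to world coordinates); the wrist camera has in their place "mount" (4x4, takes a point from camera to tool coordinates, whose origin is the TCP and whose axes are the flange's). Camera axes: x right, y down, z forward; pixel columns grow to the right and rows downward; lengths in mm; the calibration is good to about 2 mm. A picture is of the moment at which its call begins: read the wrist's pose just before it. calibration takes no time and is no camera call.
- ctrl.hand_in(): hands the job in; it is judged then, once.
The state is a dict: "time_s": time; "joint_positions": joint angles; "qvel": joint speeds; "effort": joint torques, N m; "ee_pos": TCP position; "orientation": TCP orientation; "contact_force": force on the tool from outside, world axes, zero at the start; "ft_torque": the same for the moment, N m; "finger_gap": finger opening in mm; "grip_force": force on a finger pad.
Only numpy, scipy, OpenCV 4.12 (cv2) and the standard library are available. Lean on these libraries where they do the work, as an engineer would, in place of code of your own. Each camera call takes 0.05 s, during which the arm holds its last target. There are 200 camera calls.

## Working session

There is one attempt and no reset: what is moved stays moved. The work goes in short steps, Python scripts to look and compute and a tool call to move; the robot and the scene stay as the last step left them, time stands still between calls to the robot, and variables do not carry over. Pictures are saved under pics/ and viewed, at most 10 in all, crops included, and the job is handed in when it is done.

Besides the shell and the picture viewer there is one more tool, called after "Emit:" by a JSON object that holds its "op" and its "data". apply_moves: Moves the arm, as the interface text tells. Its arguments: {"type":"object","properties":{"series":{"type":"array"}},"required":["series"]}

```bash
mkdir -p pics; ls; python3 - <<'E'
from workcell import ctrl
import cv2,numpy as np
np.set_printoptions(precision=4,suppress=True)
for n in ("scene","top"):
    im=ctrl.capture(n); cv2.imwrite(f"pics/{n}.png",im); c=ctrl.calibration(n); print(n,c["K"],c["extrinsics"])
    cv2.imwrite(f"pics/{n}_big.png",cv2.resize(im,(800,600),interpolation=cv2.INTER_CUBIC))
print(ctrl.calibration("wrist")); print(ctrl.observe())
E
```

```text
pics
scene [[478.0806   0.     257.4199]
 [  0.     478.0806 192.0516]
 [  0.       0.       1.    ]] [[  -0.8631    0.4222   -0.2771  962.6583]
 [   0.505     0.7187   -0.478   614.9022]
 [  -0.0026   -0.5525   -0.8335 1264.391 ]
 [   0.        0.        0.        1.    ]]
top [[352.7474   0.     254.24  ]
 [  0.     352.7474 196.9632]
 [  0.       0.       1.    ]] [[  -0.0026   -0.9974    0.0715  510.5158]
 [  -1.        0.0019   -0.0096  -77.2938]
 [   0.0094   -0.0715   -0.9974 1181.188 ]
 [   0.        0.        0.        1.    ]]
{'K': array([[285.421 ,   0.    , 254.7046],
       [  0.    , 285.421 , 190.5402],
       [  0.    ,   0.    ,   1.    ]]), 'mount': array([[   0.    ,   -0.9581,   -0.2865,   79.3934],
       [   1.    ,    0.0001,   -0.0004,   -1.47  ],
       [   0.0004,   -0.2865,    0.9581, -143.996 ],
       [   0.    ,    0.    ,    0.    ,    1.    ]])}
{'time_s': 0.1, 'joint_positions': array([-1.2557,  0.0918,  1.2317,  0.    ,  1.8198, -0.0567]), 'qvel': array([ 0.001 , -0.0002, -0.0018,  0.0005,  0.0003,  0.001 ]), 'effort': array([  0.0038, -44.7858, -40.7571,   0.0701,   0.0285,  -0.0001]), 'ee_pos': array([ 217.916 , -558.781 ,  240.6526]), 'orientation': array([-0.0008,  0.9828,  0.1848, -0.0001]), 'contact_force': array([-0.2203, -0.506 ,  0.8763]), 'ft_torque': array([-0.0053,  0.0019, -0.0109]), 'grip_force': 0.0, 'finger_gap': 88.16479880994952}
```

View pics/top_big.png

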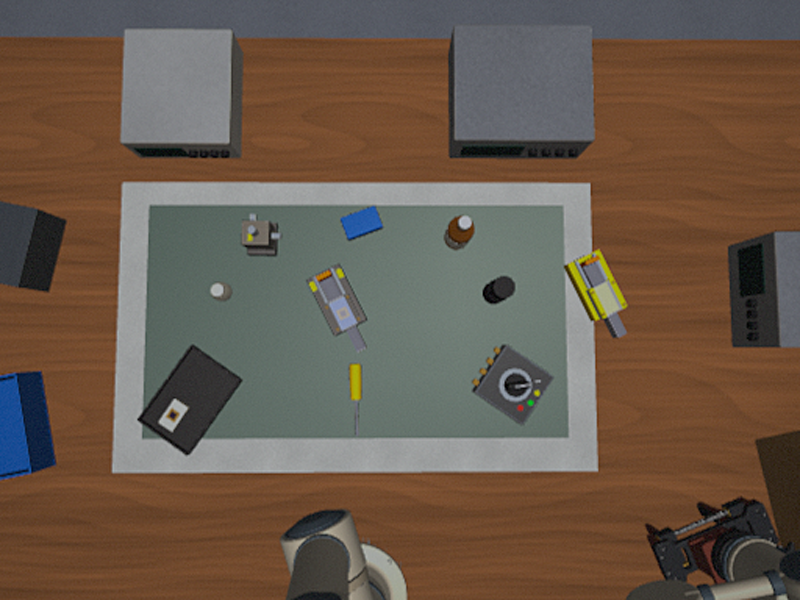

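View pics/scene_big.png

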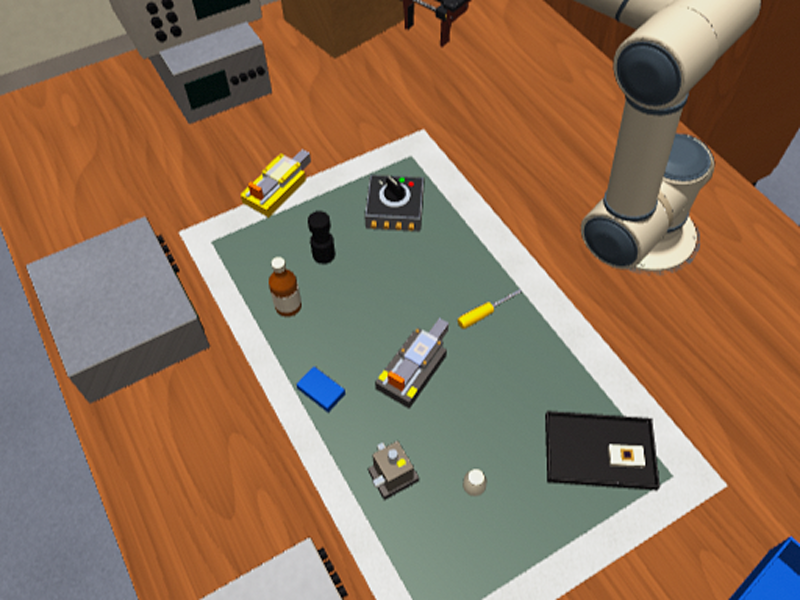

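The top view shows the knob at about (515,385), pointing right. Clockwise from there come yellow (537,393), green (530,403) and red (520,408). The grey fixture is at (337,300), with the orange tab at (325,275) and the ledge at (358,340). The tray is at (190,400) and the white carrier at (173,415). The yellow look-alike fixture is on the right. I'll start with coarse positions, then refine them with the wrist camera.

```bash
cat > h.py <<'E'
from workcell import ctrl
import cv2,numpy as np
from scipy.spatial.transform import Rotation as R
np.set_printoptions(precision=2,suppress=True)
def state():
    s=ctrl.observe(); T=np.eye(4); q=s["orientation"]
    T[:3,:3]=R.from_quat([q[1],q[2],q[3],q[0]]).as_matrix(); T[:3,3]=s["ee_pos"]; return s,T
def cam(n,T=None):
    c=ctrl.calibration(n); return c["K"],(T@c["mount"] if n=="wrist" else c["extrinsics"])
def ray(KE,p,z):
    K,E=KE; d=E[:3,:3]@np.linalg.inv(K)@[p[0],p[1],1]; o=E[:3,3]; return (o+d*(z-o[2])/d[2])
def proj(KE,P):
    K,E=KE; c=np.linalg.inv(E)@np.append(P,1); u=K@c[:3]; return u[:2]/u[2]
def blobs(im,lo,hi,amin=8):
    m=cv2.inRange(cv2.cvtColor(im,cv2.COLOR_BGR2HSV),np.array(lo),np.array(hi))
    n,l,st,c=cv2.connectedComponentsWithStats(m)
    return [(c[i],st[i,4],l==i) for i in range(1,n) if st[i,4]>=amin]
def shot(n):
    s,T=state(); im=ctrl.capture(n); return im,cam(n,T),s,T
def go(T,P,psi):
    """shift (m, tool axes) and turn deg about tool z to reach P with tool-x yaw psi, pointing down"""
    d=T[:3,:3].T@(np.array(P)-T[:3,3])/1000; cur=np.arctan2(T[1,0],T[0,0]); w=-(psi-cur); w=np.degrees((w+np.pi)%(2*np.pi)-np.pi)
    return d,w
E
python3 - <<'E'
from h import *
K=cam("top")
for n,p,z in [("knob",(515,385),80),("tip",(540,382),51),("yel",(537,393),45),("grn",(530,403),45),("red",(520,408),45),("tab",(325,275),60),("ledgeend",(360,349),30),("traycorners",(193,346),18),("",(241,379),18),("",(188,454),18),("",(140,418),18),("white",(173,415),16),("bottletop",(464,222),150),("tube",(505,285),120),("scr",(355,382),20),("posit",(257,232),100),("tipbox",(361,223),22)]:
    print(n,ray(K,np.array(p)/1.5625,z)[:2])
E
```

```text
knob [ 435.08 -321.47]
tip [ 439.01 -379.14]
yel [ 416.27 -374.11]
grn [ 396.03 -359.33]
red [ 385.98 -338.64]
tab [658.31  59.58]
ledgeend [507.07 -10.58]
traycorners [514.22 340.31]
 [445.13 238.65]
 [291.3  345.31]
 [365.3  446.46]
white [370.97 379.12]
bottletop [ 747.44 -214.38]
tube [ 630.41 -296.6 ]
scr [438.27   0.29]
posit [739.   189.86]
tipbox [774.78 -11.64]
```

Emit:
{"op": "apply_moves", "data": {"series": [[0.03, -0.015, 0, 0, 0, -7, 0.6], [0.06, -0.03, 0, 0, 0, -14, 0.6], [0.09, -0.045, 0, 0, 0, -21, 0.6], [0.12, -0.06, 0, 0, 0, -28, 0.6], [0.15, -0.075, 0, 0, 0, -35, 0.6]]}}

```text
time_s: 0.52
ee_pos: [331.1, -433.3, 241.1]
orientation: [-0.0, 0.88, 0.474, -0.0]
contact_force: [0.1, -0.5, 0.3]
finger_gap: 57.6
grip_force: 0.0
```

```bash
python3 - <<'E'
from h import *
s,T=state(); print(s["time_s"],T,s["joint_positions"],go(T,[435,-321,235],np.radians(92)))
E
```

```text
0.5167 [[   0.55    0.84   -0.    331.12]
 [   0.84   -0.55    0.   -433.3 ]
 [   0.     -0.     -1.    241.07]
 [   0.      0.      0.      1.  ]] [-0.98 -0.06  1.38  0.    1.82 -0.4 ] (array([0.15, 0.02, 0.01]), np.float64(-35.37564515721496))
```

Emit:
{"op": "apply_moves", "data": {"series": [[0.03, 0.004, 0, 0, 0, -7, 0.6], [0.06, 0.008, 0, 0, 0, -14, 0.6], [0.09, 0.012, 0, 0, 0, -21, 0.6], [0.12, 0.016, 0, 0, 0, -28, 0.6], [0.15, 0.02, 0, 0, 0, -35, 0.6]]}}

```text
time_s: 0.93
ee_pos: [431.0, -319.6, 241.2]
orientation: [-0.0, 0.697, 0.717, -0.0]
contact_force: [0.4, -0.7, -0.0]
finger_gap: 53.0
grip_force: 0.0
```

Emit:
{"op": "apply_moves", "data": {"series": [[0, 0, 0, 0, 0, 0, 0.6], [0, 0, 0, 0, 0, 0, 0.6]]}}

```text
time_s: 1.1
ee_pos: [430.9, -319.9, 241.2]
orientation: [-0.0, 0.698, 0.716, -0.0]
contact_force: [-0.2, 0.3, 0.1]
finger_gap: 52.6
grip_force: 0.0
```

```bash
python3 - <<'E'
from h import *
im,K,s,T=shot("wrist"); cv2.imwrite("pics/w1.png",im); print(s["time_s"],T[:3,3],np.degrees(np.arctan2(T[1,0],T[0,0])))
for n,lo,hi in [("green",(45,100,60),(80,255,255)),("yellow",(24,120,100),(34,255,255)),("red",(0,150,80),(8,255,255)),("white",(0,0,170),(180,40,255))]:
    for c,a,m in blobs(im,lo,hi,15): print(n,c,a,ray(K,c,45.5)[:2],ray(K,c,89)[:2])
E
```

```text
1.1 [ 430.95 -319.91  241.16] 91.39322967971773
green [227.93 203.09] 74 [ 398.04 -358.21] [ 402.05 -343.03]
yellow [243.44 213.41] 66 [ 417.74 -371.6 ] [ 419.22 -354.71]
red [219.15 186.74] 66 [ 387.24 -337.08] [ 392.62 -324.61]
white [144.99 124.7 ] 14091 [ 301.87 -264.21] [ 318.19 -261.07]
white [271.89  92.54] 10053 [ 447.88 -225.26] [ 445.5  -227.11]
white [257.63 175.57] 994 [ 434.43 -321.71] [ 433.78 -311.21]
white [258.46 194.47] 72 [ 436.13 -345.89] [ 435.26 -332.29]
white [261.96 215.65] 23 [ 441.38 -374.07] [ 439.84 -356.86]
white [255.   267.67] 3348 [ 434.37 -449.55] [ 433.73 -422.68]
white [370.47 257.32] 632 [ 587.98 -430.01] [ 567.66 -405.64]
white [459.83 268.89] 1323 [ 711.05 -444.45] [ 674.97 -418.23]
```

View pics/w1.png

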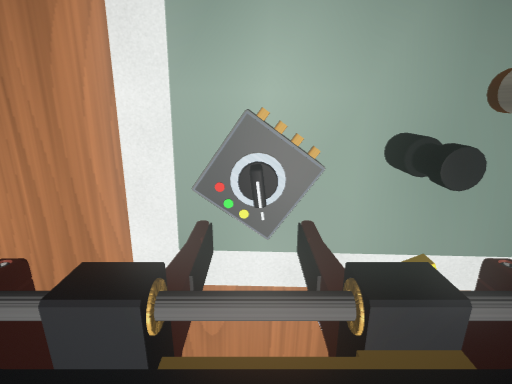

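The wrist view shows the box clearly: red (219,187), green (228,203), yellow (243,213), the OFF tick (262,216) and the white pointer line (258,194). The dot chords come out at 23.8 mm (expected 23.75), so the axis is at about (434,−326.4). OFF points along −81° and green along −138.5°.

Emit:
{"op": "apply_moves", "data": {"series": [[-0.0065, 0.003, 0.035, 0, 0, -6, 0.5], [-0.0065, 0.003, 0.07, 0, 0, -7.5, 0.5], [-0.0065, 0.003, 0.105, 0, 0, -7.5, 0.5], [-0.0065, 0.003, 0.14, 0, 0, -7.5, 0.5], [-0.0065, 0.003, 0.159, 0, 0, -7.5, 0.5]]}}

```text
time_s: 1.57
ee_pos: [430.7, -327.4, 77.6]
orientation: [-0.003, 0.652, 0.758, -0.0]
contact_force: [-0.5, 1.7, 30.8]
finger_gap: 43.6
grip_force: 18.9
```

Emit:
{"op": "apply_moves", "data": {"series": [[0, 0, 0, 0, 0, 0, 0.1], [0, 0, 0, 0, 0, 0, 0.1], [0, 0, 0, 0, 0, 0, 0.1], [0, 0, 0, 0, 0, 0, 0.1], [0, 0, 0, 0, 0, 0, 0.1]]}}

```text
time_s: 1.98
ee_pos: [434.1, -327.8, 82.9]
orientation: [0.001, 0.651, 0.759, 0.001]
contact_force: [12.9, 0.5, -6.6]
finger_gap: 14.0
grip_force: 6.5
```

```bash
python3 - <<'E'
from h import *
s,T=state(); print(T[:3,3],np.degrees(np.arctan2(T[1,0],T[0,0])),s["contact_force"],s["ft_torque"],s["finger_gap"],s["grip_force"],s["joint_positions"])
E
```

```text
[ 434.1  -327.76   82.92] 98.7398920401057 [12.85  0.5  -6.59] [ 0.15 -2.35 -0.01] 14.038779481631197 6.457486152648926 [-0.71 -0.03  1.64  0.    1.53 -0.86]
```

Emit:
{"op": "apply_moves", "data": {"series": [[0, 0, 0, 0, 0, 0, 0.1], [0, 0, 0, 0, 0, 5, 0.1], [0, 0, 0, 0, 0, 10, 0.1], [0, 0, 0, 0, 0, 15, 0.1], [0, 0, 0, 0, 0, 20, 0.1]]}}

```text
time_s: 2.4
ee_pos: [434.3, -327.7, 82.9]
orientation: [0.001, 0.774, 0.633, 0.0]
contact_force: [3.6, -0.8, -1.3]
finger_gap: 13.6
grip_force: 30.0
```

Emit:
{"op": "apply_moves", "data": {"series": [[0, 0, 0, 0, 0, 5, 0.1], [0, 0, 0, 0, 0, 10, 0.1], [0, 0, 0, 0, 0, 15, 0.1], [0, 0, 0, 0, 0, 20, 0.1], [0, 0, 0, 0, 0, 25, 0.1]]}}

```text
time_s: 2.82
ee_pos: [434.3, -327.7, 82.9]
orientation: [0.001, 0.893, 0.451, 0.001]
contact_force: [3.8, -0.7, -1.7]
finger_gap: 13.6
grip_force: 30.0
```

Emit:
{"op": "apply_moves", "data": {"series": [[0, 0, 0, 0, 0, 4, 0.1], [0, 0, 0, 0, 0, 8, 0.1], [0, 0, 0, 0, 0, 12, 0.1], [0, 0, 0, 0, 0, 12, 0.1], [0, 0, 0, 0, 0, 12, 0.1]]}}

```text
time_s: 3.23
ee_pos: [434.2, -327.7, 82.9]
orientation: [0.001, 0.934, 0.358, 0.001]
contact_force: [4.9, -1.2, -1.8]
finger_gap: 13.8
grip_force: 30.0
```

```bash
python3 - <<'E'
from h import *
s,T=state(); print(T[:3,3],np.degrees(np.arctan2(T[1,0],T[0,0])),s["contact_force"],s["ft_torque"],s["finger_gap"],s["grip_force"],s["joint_positions"])
E
```

```text
[ 434.23 -327.69   82.88] 41.92106806958886 [ 4.92 -1.17 -1.76] [-0.21 -0.86  0.05] 13.829029497441226 29.993053078651428 [-0.71 -0.03  1.64  0.    1.53  0.13]
```

Emit:
{"op": "apply_moves", "data": {"series": [[0, 0, 0, 0, 0, 0.5, 0.5], [0, 0, 0, 0, 0, 0.5, 0.5], [0, 0, 0, 0, 0, 0.5, 0.5], [0, 0, 0, 0, 0, 0.5, 0.5], [0, 0, -0.01, 0, 0, 0.5, 0.5]]}}

```text
time_s: 3.65
ee_pos: [432.4, -326.6, 90.7]
orientation: [-0.002, 0.936, 0.353, -0.001]
contact_force: [0.1, 0.1, -0.4]
finger_gap: 42.2
grip_force: 0.0
```

Emit:
{"op": "apply_moves", "data": {"series": [[0, 0, -0.025, 0, 0, 0, 0.5], [0, 0, -0.06, 0, 0, 0, 0.5], [0, 0, -0.095, 0, 0, 0, 0.5], [0, 0, -0.13, 0, 0, 0, 0.5], [0, 0, -0.15, 0, 0, 0, 0.5]]}}

```text
time_s: 4.07
ee_pos: [433.8, -327.7, 248.4]
orientation: [0.003, 0.936, 0.353, 0.001]
contact_force: [1.1, 0.4, 0.9]
finger_gap: 44.0
grip_force: 0.0
```

Emit:
{"op": "apply_moves", "data": {"series": [[0, 0, 0, 0, 0, 0, 0.5], [0, 0, 0, 0, 0, 0, 0.5]]}}

```text
time_s: 4.23
ee_pos: [433.8, -327.7, 244.9]
orientation: [0.002, 0.936, 0.353, 0.001]
contact_force: [0.5, -0.3, -0.9]
finger_gap: 44.0
grip_force: 0.0
```

```bash
python3 - <<'E'
from h import *
im,K,s,T=shot("wrist"); cv2.imwrite("pics/w2.png",cv2.resize(im[100:260,180:340],(640,640),interpolation=cv2.INTER_CUBIC)); print(s["time_s"],T[:3,3],np.degrees(np.arctan2(T[1,0],T[0,0])))
c0=np.array([434,-326.4])
for n,lo,hi,z in [("green",(45,100,60),(80,255,255),45.5),("yellow",(24,120,100),(34,255,255),45.5),("red",(0,150,80),(8,255,255),45.5),("white",(0,0,170),(180,40,255),89)]:
    for c,a,m in blobs(im,lo,hi,15):
        d=ray(K,c,z)[:2]-c0
        if np.hypot(*d)<60:
            print(n,c,a,d,np.degrees(np.arctan2(d[1],d[0])))
            if n=="white":
                ys,xs=np.nonzero(m); pts=np.array([ray(K,p,z)[:2] for p in zip(xs,ys)]); v=np.linalg.svd(pts-pts.mean(0))[2][0]; print("  axis",np.degrees(np.arctan2(v[1],v[0])))
E
```

```text
4.2333 [ 433.83 -327.72  244.86] 41.31290374444934
green [254.33 208.85] 73 [-36.27 -31.65] -138.8885715376196
yellow [272.5  204.46] 70 [-16.53 -45.13] -110.11186979203333
red [236.1 204.5] 62 [-47.15 -10.3 ] -167.67777113861786
white [254.3  168.08] 981 [10.66  9.71] 42.34358311771926
  axis -48.49596661428304
white [254.35 185.05] 60 [-3.48 -2.78] -141.40588862453527
  axis -137.58180235221351
white [286.5  192.27] 22 [ 13.63 -34.77] -68.59653295851756
  axis -80.70012603524894
```

View pics/w2.png

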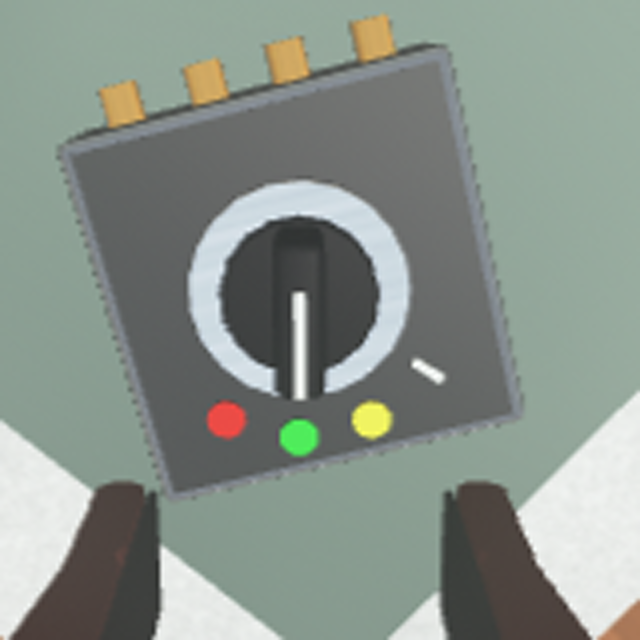

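The pointer line is exactly over the green dot: 254.35 against 254.33 px, at the measured detent angle. Next is the fixture.

Emit:
{"op": "apply_moves", "data": {"series": [[0.02, -0.009, 0, 0, 0, 0, 0.0], [0.045, -0.02, 0, 0, 0, 0, 0.0], [0.075, -0.034, 0, 0, 0, 0, 0.0], [0.105, -0.047, 0, 0, 0, 0, 0.0], [0.135, -0.06, 0, 0, 0, 0, 0.0]]}}

```text
time_s: 4.7
ee_pos: [494.9, -191.7, 240.2]
orientation: [-0.001, 0.936, 0.352, -0.001]
contact_force: [1.0, -0.5, -0.6]
finger_gap: 13.6
grip_force: 0.0
```

Emit:
{"op": "apply_moves", "data": {"series": [[0.03, -0.013, 0, 0, 0, 0, 0.0], [0.06, -0.027, 0, 0, 0, 0, 0.0], [0.09, -0.04, 0, 0, 0, 0, 0.0], [0.12, -0.054, 0, 0, 0, 0, 0.0], [0.145, -0.065, 0, 0, 0, 0, 0.0]]}}

```text
time_s: 5.12
ee_pos: [561.1, -46.4, 240.1]
orientation: [-0.001, 0.936, 0.353, -0.002]
contact_force: [-0.1, -1.4, -0.2]
finger_gap: 0.6
grip_force: 0.0
```

Emit:
{"op": "apply_moves", "data": {"series": [[0.025, -0.011, 0, 0, 0, 4, 0.0], [0.05, -0.022, 0, 0, 0, 8, 0.0], [0.07, -0.031, 0, 0, 0, 12, 0.0], [0.084, -0.038, 0, 0, 0, 16, 0.0], [0.084, -0.038, 0, 0, 0, 16, 0.0]]}}

```text
time_s: 5.53
ee_pos: [599.2, 38.1, 239.5]
orientation: [-0.001, 0.976, 0.219, -0.002]
contact_force: [0.2, -0.5, -0.5]
finger_gap: 0.4
grip_force: 0.0
```

```bash
python3 - <<'E'
from h import *
im,K,s,T=shot("wrist"); cv2.imwrite("pics/w3.png",im); print(s["time_s"],T[:3,3],np.degrees(np.arctan2(T[1,0],T[0,0])),s["finger_gap"])
for n,lo,hi,z in [("orange",(5,150,120),(20,255,255),67),("yellow",(24,120,100),(34,255,255),30),("blue",(95,60,60),(125,255,255),42)]:
    for c,a,m in blobs(im,lo,hi,30):
        r=cv2.minAreaRect(np.argwhere(m)[:,::-1].astype(np.float32)); b=cv2.boxPoints(r)
        print(n,c,a,ray(K,c,z)[:2],[ray(K,p,z)[:2].round(1).tolist() for p in b])
E
```

```text
5.5333 [599.16  38.07 239.47] 25.3487852115558 0.3856997676752068
orange [257.59 119.07] 246 [657.91  64.74] [[655.5, 79.7], [667.9, 53.6], [660.4, 49.9], [647.9, 76.2]]
yellow [283.07 121.27] 148 [667.17  34.91] [[673.7, 43.7], [677.8, 35.0], [661.1, 26.5], [656.9, 35.2]]
yellow [231.27 123.05] 168 [638.54  90.43] [[644.4, 100.0], [649.6, 89.1], [632.4, 81.4], [627.2, 92.4]]
blue [358.4   48.92] 3547 [770.37  -2.9 ] [[733.3, 24.3], [778.2, 43.7], [806.1, -30.6], [762.3, -53.6]]
```

View pics/w3.png

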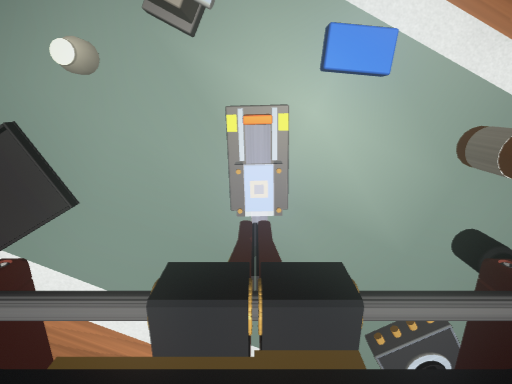

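The wrist view shows the fixture upright: orange tab at (258,119), yellow patches at (231,123) and (283,121), cover screws at (238,172), (279,171), (240,211) and (279,210), and the carrier under the cover at (259,189). I'll get its axis from midpoints.

```bash
python3 - <<'E'
from h import *
s,T=state(); K=cam("wrist",T); im=cv2.imread("pics/w3.png")
pts=[]
for n,lo,hi in [("screw/gold",(10,80,80),(24,255,255))]:
    for c,a,m in blobs(im[:230],lo,hi,4):
        if 215<c[0]<300: print(n,c,a,ray(K,c,45)[:2]); pts.append(c)
m=[((231.27+283.07)/2,122.2,30),((pts[-1][0]+pts[-2][0])/2,(pts[-1][1]+pts[-2][1])/2,47)]
for p in m: print(ray(K,p[:2],p[2])[:2])
# body outline: Canny lines
g=cv2.Canny(cv2.cvtColor(im,cv2.COLOR_BGR2GRAY),60,150)[:230]; g[:,:215]=0; g[:,300:]=0
for l in cv2.HoughLinesP(g,1,np.pi/360,15,minLineLength=18,maxLineGap=4)[:,0]:
    for z in (30,): 
        a,b=ray(K,l[:2],z)[:2],ray(K,l[2:],z)[:2]; d=b-a; print(l,a,b,"ang %.1f len %.0f"%(np.degrees(np.arctan2(d[1],d[0])),np.hypot(*d)))
E
```

```text
screw/gold [256.88 118.82] 293 [656.53  63.32]
screw/gold [238. 171.] 21 [591.17  57.4 ]
screw/gold [278.37 170.21] 19 [613.17  13.61]
screw/gold [239.63 210.74] 19 [545.16  34.13]
screw/gold [278.37 209.79] 19 [567.46  -9.56]
[652.48  60.91]
[556.99  12.63]
[273 160 273 215] [619.41  23.02] [553.23 -10.08] ang -153.4 len 74
[228 169 230 210] [584.55  69.26] [535.05  44.38] ang -153.3 len 55
[251 106 280 106] [666.23  75.64] [681.06  44.55] ang -64.5 len 34
[238 134 239 152] [629.74  75.97] [610.2   65.68] ang -152.2 len 22
[244 184 244 205] [575.4   42.69] [549.4   30.63] ang -155.1 len 29
[289 168 289 131] [618.97   0.19] [659.76  21.43] ang 27.5 len 46
[272 164 272 104] [614.31  21.87] [679.    54.14] ang 26.5 len 72
[267 113 288 113] [667.21  54.94] [678.02  32.28] ang -64.5 len 25
[227 149 227 168] [607.18  80.66] [585.19  70.92] ang -156.1 len 24
[251 123 270 123] [648.43  67.23] [658.31  46.52] ang -64.5 len 23
[241 104 280 104] [663.18  87.31] [683.08  45.59] ang -64.5 len 46
[277 131 278 173] [653.47  34.61] [607.19   9.81] ang -151.8 len 53
[243 146 243 124] [619.1   64.32] [643.19  75.46] ang 24.8 len 27
[243 183 244 147] [576.06  44.41] [618.51  62.68] ang 23.3 len 46
[243 113 262 113] [654.85  80.85] [664.64  60.34] ang -64.5 len 23
[243 114 278 115] [653.8   80.36] [670.81  42.03] ang -66.1 len 42
[244 125 278 125] [642.64  73.87] [660.36  36.74] ang -64.5 len 41
[245 216 270 216] [535.88  22.9 ] [550.23  -7.12] ang -64.4 len 33
[238 133 238 115] [630.84  76.47] [650.17  85.29] ang 24.5 len 21
[249 164 271 164] [601.83  48.  ] [613.77  23.01] ang -64.5 len 28
```

Emit:
{"op": "apply_moves", "data": {"series": [[0.03, 0.001, 0, 0, 0, -1.4, 0], [0.06, 0.001, 0, 0, 0, -1.4, 0], [0.085, 0.001, 0.01, 0, 0, -1.4, 0], [0.099, 0.001, 0.03, 0, 0, -1.4, 0], [0.099, 0.001, 0.06, 0, 0, -1.4, 0]]}}

```text
time_s: 6.0
ee_pos: [691.4, 76.4, 182.9]
orientation: [0.0, 0.973, 0.232, 0.002]
contact_force: [0.8, -0.6, 0.4]
finger_gap: 0.3
grip_force: 0.0
```

Emit:
{"op": "apply_moves", "data": {"series": [[0, 0, 0.03, 0, 0, 0, 0], [0, 0, 0.06, 0, 0, 0, 0], [0, 0, 0.085, 0, 0, 0, 0], [0, 0, 0.1, 0, 0, 0, 0], [0, 0, 0.105, 0, 0, 0, 0]]}}

```text
time_s: 6.42
ee_pos: [686.5, 75.0, 71.9]
orientation: [-0.0, 0.973, 0.231, -0.004]
contact_force: [0.0, 0.0, -0.8]
finger_gap: 0.5
grip_force: 0.0
```

```bash
cat >> h.py <<'E'
O=np.array([581.8,25.2]); th=np.radians(26.8)
def fx(P):
    d=np.array(P)[:2]-O; c,s_=np.cos(th),np.sin(th); return np.array([c*d[0]+s_*d[1],-s_*d[0]+c*d[1]])
def rep():
    s,T=state(); print(s["time_s"],T[:3,3],"psi %.2f"%np.degrees(np.arctan2(T[1,0],T[0,0])),"fix",fx(T[:3,3]),"F",s["contact_force"],"gap %.1f grip %.1f"%(s["finger_gap"],s["grip_force"]),s["joint_positions"]); return s,T
E
python3 - <<'E'
from h import *
rep()
im,K,s,T=shot("wrist"); cv2.imwrite("pics/w4.png",im)
E
```

```text
6.4167 [686.51  74.97  71.93] psi 26.75 fix [115.9   -2.79] F [ 0.03  0.02 -0.8 ] gap 0.5 grip 0.0 [ 0.06  0.37  1.21 -0.    1.57  1.16]
```

View pics/w4.png

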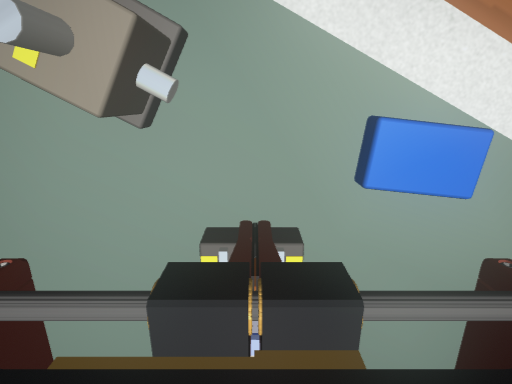

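The fingers are lowered behind the tab and clear of the positioner and the tip box. I'll centre them and push, watching the force.

Emit:
{"op": "apply_moves", "data": {"series": [[0, -0.0015, 0.002, 0, 0, 0, 0], [-0.004, -0.003, 0.003, 0, 0, 0, 0], [-0.008, -0.003, 0.003, 0, 0, 0, 0], [-0.012, -0.003, 0.003, 0, 0, 0, 0], [-0.016, -0.003, 0.003, 0, 0, 0, 0]]}}

```text
time_s: 6.88
ee_pos: [673.7, 72.0, 76.0]
orientation: [0.0, 0.973, 0.231, 0.001]
contact_force: [-0.2, -0.0, -0.3]
finger_gap: 0.5
grip_force: 0.0
```

Emit:
{"op": "apply_moves", "data": {"series": [[-0.004, 0, 0, 0, 0, 0, 0], [-0.008, 0, 0, 0, 0, 0, 0], [-0.012, 0, 0, 0, 0, 0, 0], [-0.016, 0, 0, 0, 0, 0, 0], [-0.02, 0, 0, 0, 0, 0, 0]]}}

```text
time_s: 7.3
ee_pos: [656.3, 63.3, 75.7]
orientation: [0.0, 0.973, 0.231, 0.001]
contact_force: [4.0, 1.6, 2.8]
finger_gap: 0.3
grip_force: 2.4
```

```bash
python3 - <<'E'
from h import *
rep()
E
```

```text
7.3 [656.28  63.32  75.74] psi 26.71 fix [83.67  0.44] F [3.96 1.6  2.77] gap 0.3 grip 2.4 [0.04 0.28 1.32 0.   1.55 1.15]
```

Emit:
{"op": "apply_moves", "data": {"series": [[-0.005, 0, 0, 0, 0, 0, 0], [-0.01, 0, 0, 0, 0, 0, 0], [-0.015, 0, 0, 0, 0, 0, 0], [-0.02, 0, 0, 0, 0, 0, 0], [-0.024, 0, 0, 0, 0, 0, 0]]}}

```text
time_s: 7.72
ee_pos: [635.1, 52.7, 75.7]
orientation: [0.0, 0.973, 0.231, 0.002]
contact_force: [6.8, 2.8, 3.5]
finger_gap: 0.3
grip_force: 3.5
```

Emit:
{"op": "apply_moves", "data": {"series": [[-0.001, 0, 0, 0, 0, 0, 0], [-0.002, 0, 0, 0, 0, 0, 0], [-0.003, 0, 0, 0, 0, 0, 0], [-0.004, 0, 0, 0, 0, 0, 0], [-0.005, 0, 0, 0, 0, 0, 0]]}}

```text
time_s: 8.13
ee_pos: [631.0, 50.6, 75.8]
orientation: [0.0, 0.973, 0.231, 0.002]
contact_force: [7.4, 3.2, 1.8]
finger_gap: 0.2
grip_force: 3.7
```

```bash
python3 - <<'E'
from h import *
rep()
E
```

```text
8.1333 [631.02  50.63  75.78] psi 26.72 fix [55.4  0.5] F [7.41 3.25 1.83] gap 0.2 grip 3.7 [0.03 0.21 1.4  0.   1.53 1.13]
```

Force is 8 N, not a clear stop yet. I'll carry on in small steps.

Emit:
{"op": "apply_moves", "data": {"series": [[-0.001, 0, 0, 0, 0, 0, 0], [-0.002, 0, 0, 0, 0, 0, 0], [-0.003, 0, 0, 0, 0, 0, 0], [-0.003, 0, 0, 0, 0, 0, 0]]}}

```text
time_s: 8.47
ee_pos: [628.6, 49.4, 75.7]
orientation: [-0.0, 0.973, 0.231, 0.002]
contact_force: [8.5, 4.0, 2.3]
finger_gap: 0.0
grip_force: 4.3
```

Emit:
{"op": "apply_moves", "data": {"series": [[-0.001, 0, 0, 0, 0, 0, 0], [-0.002, 0, 0, 0, 0, 0, 0], [-0.002, 0, 0, 0, 0, 0, 0]]}}

```text
time_s: 8.72
ee_pos: [628.4, 49.3, 75.9]
orientation: [-0.0, 0.973, 0.231, 0.005]
contact_force: [14.2, 5.7, -0.8]
finger_gap: 0.6
grip_force: 7.8
```

```bash
python3 - <<'E'
from h import *
rep()
im,K,s,T=shot("wrist"); cv2.imwrite("pics/w5.png",im)
for n in ("scene","top"): cv2.imwrite(f"pics/{n}5.png",ctrl.capture(n))
E
```

```text
8.7167 [628.36  49.3   75.88] psi 26.75 fix [52.42  0.52] F [14.21  5.65 -0.77] gap 0.6 grip 7.8 [0.02 0.19 1.41 0.   1.53 1.13]
```

The end stop is reached: no more travel and the force has jumped to 15 N. One more millimetre, then back off so the slide returns.

Emit:
{"op": "apply_moves", "data": {"series": [[-0.001, 0, 0, 0, 0, 0, 0], [-0.001, 0, 0, 0, 0, 0, 0], [0.003, 0, 0, 0, 0, 0, 0], [0.01, 0, 0, 0, 0, 0, 0], [0.018, 0, 0, 0, 0, 0, 0]]}}

```text
time_s: 9.28
ee_pos: [642.3, 56.3, 75.7]
orientation: [0.0, 0.973, 0.231, 0.001]
contact_force: [5.3, 1.7, 4.8]
finger_gap: 0.4
grip_force: 2.4
```

Emit:
{"op": "apply_moves", "data": {"series": [[0.009, 0, 0, 0, 0, 0, 0], [0.018, 0, 0, 0, 0, 0, 0], [0.028, 0, 0, 0, 0, 0, 0], [0.038, 0, 0, 0, 0, 0, 0], [0.048, 0, 0, 0, 0, 0, 0]]}}

```text
time_s: 9.7
ee_pos: [683.6, 77.3, 73.8]
orientation: [0.0, 0.973, 0.231, -0.002]
contact_force: [0.3, 1.0, 0.4]
finger_gap: 0.5
grip_force: 0.0
```

Emit:
{"op": "apply_moves", "data": {"series": [[0, 0, -0.02, 0, 0, 0, 0], [-0.01, 0, -0.055, 0, 0, 0, 0.3], [-0.03, 0, -0.09, 0, 0, 0, 0.6], [-0.06, 0, -0.125, 0, 0, 0, 0.6], [-0.09, 0, -0.15, 0, 0, 0, 0.6]]}}

```text
time_s: 10.12
ee_pos: [603.7, 37.4, 224.4]
orientation: [0.0, 0.973, 0.231, -0.001]
contact_force: [0.4, -0.9, 0.3]
finger_gap: 23.8
grip_force: 0.0
```

Emit:
{"op": "apply_moves", "data": {"series": [[-0.03, 0, 0, 0, 0, 0, 0.6], [-0.05, 0, 0, 0, 0, 0, 0.6], [-0.06, 0, 0, 0, 0, 0, 0.6], [-0.06, 0, 0, 0, 0, 0, 0.6], [-0.06, 0, 0, 0, 0, 0, 0.6]]}}

```text
time_s: 10.53
ee_pos: [551.3, 10.8, 222.7]
orientation: [-0.0, 0.973, 0.231, -0.001]
contact_force: [-0.0, 1.3, -0.5]
finger_gap: 52.0
grip_force: 0.0
```

```bash
python3 - <<'E'
from h import *
rep()
im,K,s,T=shot("wrist"); cv2.imwrite("pics/w6.png",im)
for n,lo,hi,z in [("orange",(5,150,120),(20,255,255),67),("gold",(10,80,80),(24,255,255),42),("blue",(95,60,60),(125,255,255),42)]:
    for c,a,m in blobs(im,lo,hi,30):
        r=cv2.minAreaRect(np.argwhere(m)[:,::-1].astype(np.float32)); b=cv2.boxPoints(r)
        P=ray(K,c,z); 
        if np.hypot(*fx(P))<130: print(n,c,a,P[:2],fx(P),[fx(ray(K,p,z)).round(1).tolist() for p in b])
E
```

```text
10.5333 [551.27  10.77 222.73] psi 26.67 fix [-33.76   0.88] F [-0.03  1.31 -0.49] gap 52.0 grip 0.0 [-0.04 -0.04  1.4   0.    1.79  1.06]
orange [255.59  62.  ] 346 [657.52  65.02] [85.54  1.41] [[90.0, 16.4], [89.9, -13.4], [81.0, -13.5], [81.1, 16.5]]
gold [255.65  63.36] 442 [659.34  65.83] [87.53  1.3 ] [[93.7, 17.6], [93.6, -15.7], [81.1, -15.9], [81.1, 17.8]]
gold [255.48 186.78] 207 [539.18   5.53] [-46.91   1.66] [[-37.4, 11.6], [-37.4, -8.3], [-57.1, -8.5], [-57.1, 11.8]]
gold [225.2  233.08] 222 [468.8   12.25] [-106.7    39.39] [[-137.4, 78.0], [-82.1, 30.7], [-97.8, 14.6], [-154.6, 61.8]]
blue [255.39 196.55] 705 [528.29   0.17] [-59.05   1.78] [[-35.0, 19.8], [-35.0, -16.5], [-76.2, -17.1], [-76.2, 20.5]]
```

View pics/w6.png

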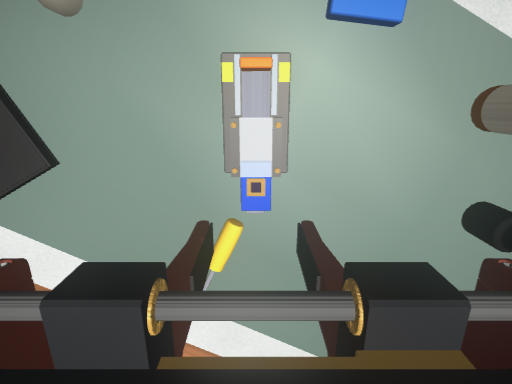

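The carrier is out, with its pad at fixture x = −47 (expected −48). The tab is back at rest (x = 90), and the screwdriver is below fingertip height. I'll grasp at x = −60 with the tips just above the ledge level.

Emit:
{"op": "apply_moves", "data": {"series": [[-0.01, -0.001, 0.03, 0, 0, 0, 0.6], [-0.02, -0.001, 0.06, 0, 0, 0, 0.6], [-0.026, -0.001, 0.09, 0, 0, 0, 0.6], [-0.026, -0.001, 0.12, 0, 0, 0, 0.6], [-0.026, -0.001, 0.14, 0, 0, 0, 0.6]]}}

```text
time_s: 11.0
ee_pos: [526.8, 0.5, 79.1]
orientation: [-0.001, 0.973, 0.231, -0.003]
contact_force: [0.2, 0.3, -0.5]
finger_gap: 52.7
grip_force: 0.0
```

Emit:
{"op": "apply_moves", "data": {"series": [[0, 0, 0.008, 0, 0, 0, 0.6], [0, 0, 0.015, 0, 0, 0, 0.6], [0, 0, 0.021, 0, 0, 0, 0.6], [0, 0, 0.025, 0, 0, 0, 0.6], [0, 0, 0.025, 0, 0, 0, 0.6]]}}

```text
time_s: 11.42
ee_pos: [528.3, 0.1, 58.6]
orientation: [0.0, 0.973, 0.231, 0.0]
contact_force: [-0.1, 0.2, 0.5]
finger_gap: 52.8
grip_force: 0.0
```

```bash
python3 - <<'E'
from h import *
rep()
E
```

```text
11.4167 [528.27   0.12  58.62] psi 26.71 fix [-59.09   1.75] F [-0.09  0.24  0.5 ] gap 52.8 grip 0.0 [-0.06 -0.06  1.71  0.    1.49  1.04]
```

Emit:
{"op": "apply_moves", "data": {"series": [[0, 0, 0.003, 0, 0, 0, 0.6], [0, 0, 0.0065, 0, 0, 0, 0.6], [0, 0, 0.0065, 0, 0, 0, 0.6], [0, 0, 0.0065, 0, 0, 0, 0.45], [0, 0, 0.0065, 0, 0, 0, 0.3]]}}

```text
time_s: 11.83
ee_pos: [528.0, -0.0, 52.3]
orientation: [0.0, 0.973, 0.231, 0.0]
contact_force: [-0.6, -0.3, 0.6]
finger_gap: 42.9
grip_force: 0.0
```

Emit:
{"op": "apply_moves", "data": {"series": [[0, 0, 0, 0, 0, 0, 0.3], [0, 0, 0, 0, 0, 0, 0.3], [0, 0, 0, 0, 0, 0, 0.3], [0, 0, 0, 0, 0, 0, 0.3], [0, 0, 0, 0, 0, 0, 0.3]]}}

```text
time_s: 12.25
ee_pos: [528.0, -0.0, 52.3]
orientation: [0.0, 0.973, 0.231, 0.0]
contact_force: [-0.1, -0.2, 0.9]
finger_gap: 35.4
grip_force: 30.0
```

```bash
python3 - <<'E'
from h import *
rep()
E
```

```text
12.25 [528.02  -0.05  52.28] psi 26.70 fix [-59.39   1.71] F [-0.14 -0.23  0.92] gap 35.4 grip 30.0 [-0.06 -0.06  1.72 -0.    1.48  1.04]
```

Emit:
{"op": "apply_moves", "data": {"series": [[-0.004, 0, 0, 0, 0, 0, 0.3], [-0.01, 0, 0, 0, 0, 0, 0.3], [-0.017, 0, 0, 0, 0, 0, 0.3], [-0.025, 0, 0, 0, 0, 0, 0.3], [-0.032, 0, 0, 0, 0, 0, 0.3]]}}

```text
time_s: 12.67
ee_pos: [498.7, -14.7, 52.3]
orientation: [0.0, 0.973, 0.231, 0.0]
contact_force: [2.3, 0.5, 2.3]
finger_gap: 35.9
grip_force: 30.0
```

Emit:
{"op": "apply_moves", "data": {"series": [[0, 0, -0.004, 0, 0, 0, 0.3], [0, 0, -0.02, 0, 0, 0, 0.3], [0, 0, -0.045, 0, 0, 0, 0.3], [0, 0, -0.075, 0, 0, 0, 0.3], [0, 0, -0.1, 0, 0, 0, 0.3]]}}

```text
time_s: 13.08
ee_pos: [498.5, -14.6, 153.0]
orientation: [-0.0, 0.973, 0.231, -0.001]
contact_force: [0.5, -0.3, -0.9]
finger_gap: 35.6
grip_force: 30.0
```

```bash
python3 - <<'E'
from h import *
s,T=rep()
im,K,s,T=shot("wrist"); 
for n,lo,hi in [("gold",(10,80,80),(24,255,255)),("blue",(105,120,60),(125,255,255))]:
    for c,a,m in blobs(im,lo,hi,60):
        z=T[2,3]-10; P=ray(K,c,z); r=cv2.minAreaRect(np.argwhere(m)[:,::-1].astype(np.float32)); b=cv2.boxPoints(r)
        t=lambda p:(T[:3,:3].T@(ray(K,p,z)-T[:3,3]))[:2].round(1).tolist()
        print(n,c,a,t(c),[t(p) for p in b])
# tray outline from both fixed cameras
for n in ("top","scene"):
    im=ctrl.capture(n); KE=cam(n); cv2.imwrite(f"pics/{n}7.png",im)
    m=(cv2.cvtColor(im,cv2.COLOR_BGR2GRAY)<45).astype(np.uint8); m=cv2.morphologyEx(m,cv2.MORPH_CLOSE,np.ones((15,15)))
    k,l,st,cc=cv2.connectedComponentsWithStats(m); q=proj(KE,[404,343,10]); 
    i=l[int(q[1]),int(q[0])]; r=cv2.minAreaRect(np.argwhere(l==i)[:,::-1].astype(np.float32)); ct=max(cv2.findContours((l==i).astype(np.uint8),0,1)[0],key=cv2.contourArea)
    ap=cv2.approxPolyDP(cv2.convexHull(ct),6,True)[:,0]
    print(n,i,st[i],[ (p.tolist(),ray(KE,p,18)[:2].round(1).tolist()) for p in ap])
    w=[(c,a) for c,a,mm in blobs(im,(0,0,150),(180,60,255),20) if np.hypot(*(ray(KE,c,16)[:2]-[372,378]))<30]
    print("white",[(c,a,ray(KE,c,16)[:2]) for c,a in w])
E
```

```text
13.0833 [498.46 -14.55 152.99] psi 26.68 fix [-92.31   2.09] F [ 0.49 -0.28 -0.91] gap 35.6 grip 30.0 [-0.1  -0.18  1.65 -0.    1.67  1.01]
gold [209.55 220.61] 273 [15.2, -27.7] [[-3.9, -38.0], [33.4, -21.0], [31.5, -16.9], [-6.1, -33.6]]
gold [254.82 224.07] 845 [13.1, -1.4] [[23.0, -11.6], [23.0, 9.0], [1.5, 9.4], [1.5, -12.0]]
gold [185.02 306.84] 462 [-44.5, -46.2] [[-66.4, -53.2], [-22.7, -46.7], [-23.5, -38.5], [-67.3, -44.4]]
gold [324.7  307.37] 480 [-44.8, 43.5] [[-23.6, 35.4], [-22.7, 43.9], [-66.2, 50.5], [-67.3, 41.4]]
gold [ 64.92 344.29] 1561 [-74.5, -129.1] [[-55.6, -139.9], [-50.1, -118.0], [-94.9, -118.1], [-101.1, -141.5]]
gold [295.79 361.07] 4420 [-88.7, 26.7] [[-79.3, -91.3], [-79.0, 123.1], [-94.7, 126.0], [-94.9, -93.4]]
blue [255.03 218.2 ] 4647 [16.7, -1.3] [[44.7, -18.4], [44.8, 16.4], [-16.8, 18.4], [-16.8, -20.3]]
top 25 [  88  221   67   70 2334] [([123, 221], [515.7, 342.0]), ([154, 243], [443.7, 239.4]), ([119, 290], [293.1, 349.6]), ([88, 268], [363.8, 451.6])]
white [(array([110.39, 265.4 ]), np.int32(141), array([371.63, 380.21]))]
scene 37 [ 349  264   72   49 3112] [([349, 265], [449.6, 246.3]), ([416, 268], [291.8, 349.6]), ([420, 312], [367.4, 453.6]), ([351, 308], [520.2, 351.2])]
white [(array([400.98, 290.94]), np.int32(213), array([371.82, 381.06]))]
```

The carrier is held level, centred about 13 mm ahead of the TCP. Both cameras put the tray centre near (405,347), with its +x along 144.5°. I'm moving above it.

Emit:
{"op": "apply_moves", "data": {"series": [[0.005, -0.015, -0.01, 0, 0, -5, 0.3], [0.015, -0.045, -0.02, 0, 0, -11, 0.3], [0.027, -0.083, -0.035, 0, 0, -17, 0.3], [0.04, -0.12, -0.045, 0, 0, -23, 0.3], [0.052, -0.158, -0.047, 0, 0, -29.5, 0.3]]}}

```text
time_s: 13.65
ee_pos: [474.2, 151.3, 198.9]
orientation: [0.0, 0.881, 0.473, -0.0]
contact_force: [0.5, -0.3, 0.2]
finger_gap: 36.1
grip_force: 30.0
```

Emit:
{"op": "apply_moves", "data": {"series": [[0.027, -0.025, 0, 0, 0, -6, 0.3], [0.054, -0.049, 0, 0, 0, -12, 0.3], [0.08, -0.073, 0, 0, 0, -18, 0.3], [0.105, -0.095, 0, 0, 0, -24, 0.3], [0.123, -0.112, 0, 0, 0, -29.5, 0.3]]}}

```text
time_s: 14.07
ee_pos: [448.4, 316.7, 196.1]
orientation: [-0.001, 0.731, 0.683, -0.002]
contact_force: [0.8, -0.6, -1.4]
finger_gap: 35.5
grip_force: 30.0
```

Emit:
{"op": "apply_moves", "data": {"series": [[0, 0, 0, 0, 0, -6, 0.3], [0, 0, 0, 0, 0, -12, 0.3], [0, 0, 0, 0, 0, -18, 0.3], [0, 0, 0, 0, 0, -24, 0.3], [0, 0, 0, 0, 0, -29.5, 0.3]]}}

```text
time_s: 14.48
ee_pos: [449.2, 314.2, 196.1]
orientation: [-0.001, 0.534, 0.846, -0.002]
contact_force: [0.8, -0.1, -1.5]
finger_gap: 35.5
grip_force: 30.0
```

Emit:
{"op": "apply_moves", "data": {"series": [[0, 0, 0, 0, 0, -6, 0.3], [0, 0, 0, 0, 0, -12, 0.3], [0, 0, 0, 0, 0, -18, 0.3], [0, 0, 0, 0, 0, -24, 0.3], [0, 0, 0, 0, 0, -29.5, 0.3]]}}

```text
time_s: 14.9
ee_pos: [449.3, 314.1, 196.2]
orientation: [-0.001, 0.301, 0.954, -0.002]
contact_force: [-0.5, -0.2, -0.9]
finger_gap: 36.0
grip_force: 30.0
```

Emit:
{"op": "apply_moves", "data": {"series": [[0, 0, 0, 0, 0, 0, 0.3], [0, 0, 0, 0, 0, 0, 0.3], [0, 0, 0, 0, 0, 0, 0.3]]}}

```text
time_s: 15.15
ee_pos: [449.7, 314.4, 197.6]
orientation: [-0.001, 0.305, 0.952, -0.001]
contact_force: [0.0, -0.0, -0.8]
finger_gap: 35.7
grip_force: 30.0
```

```bash
python3 - <<'E'
from h import *
s,T=rep()
im,K,s,T=shot("wrist"); cv2.imwrite("pics/w8.png",im)
g=cv2.cvtColor(im,cv2.COLOR_BGR2GRAY); 
for c,a,m in blobs(im,(0,0,150),(180,60,255),200):
    r=cv2.minAreaRect(np.argwhere(m)[:,::-1].astype(np.float32)); print("white",c,a,ray(K,c,16)[:2],[ray(K,p,16)[:2].round(1).tolist() for p in cv2.boxPoints(r)])
E
```

```text
15.15 [449.72 314.37 197.65] psi 144.54 fix [ 12.49 317.66] F [ 0.04 -0.02 -0.76] gap 35.7 grip 30.0 [ 0.55 -0.05  1.45 -0.    1.74 -0.4 ]
white [234.42 145.57] 67983 [407.69 317.25] [[355.9, -32.4], [151.8, 229.6], [454.4, 621.2], [762.8, 483.4]]
white [262.43  81.21] 1564 [370.02 382.53] [[336.2, 384.1], [356.7, 412.9], [405.7, 379.8], [384.0, 349.3]]
white [255.08 279.55] 1330 [564.04 234.81] [[519.8, 212.3], [570.6, 283.8], [601.8, 263.1], [549.6, 189.6]]
white [446.89 352.57] 662 [820.53 388.77] [[801.6, 369.3], [801.8, 419.8], [848.7, 416.6], [849.5, 364.6]]
```

View pics/w8.png

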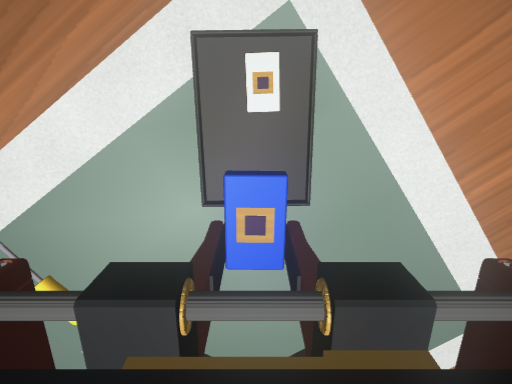

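The wrist view shows the tray corners at (192,31), (317,30), (310,205) and (203,207). The white carrier is at (262,81), and the blue carrier is held at (255,222). The tray is well aligned with the tool.

```bash
python3 - <<'E'
from h import *
s,T=state(); K=cam("wrist",T)
P=np.array([ray(K,p,18) for p in [(192,31),(317,30),(310,205),(203,207)]]); C=P.mean(0); print(P[:,:2],C)
for i in range(4): print(np.linalg.norm(P[i]-P[i-1]))
a=(P[0]+P[1]-P[2]-P[3]); ang=np.arctan2(a[1],a[0]); print(np.degrees(ang))
t=lambda p:T[:3,:3].T@(p-T[:3,3])
print("centre in tool",t(C),"corners",[t(p)[:2] for p in P],"white",t(ray(K,(262.43,81.21),16)))
E
```

```text
[[289.63 351.65]
 [362.5  455.56]
 [517.63 349.22]
 [445.1  242.73]] [403.72 349.79  18.  ]
189.82117107470376
126.9135348152955
188.08317153734765
128.8423921470341
145.27630388742296
centre in tool [ 57.95   2.3  180.06] corners [array([151.98, -62.32]), array([152.85,  64.59]), array([-35.21,  67.87]), array([-37.84, -60.94])] white [104.35   9.65 182.08]
```

Emit:
{"op": "apply_moves", "data": {"series": [[0.001, 0.001, 0.03, 0, 0, -0.5, 0.3], [0.002, 0.003, 0.06, 0, 0, -0.5, 0.3], [0.002, 0.003, 0.09, 0, 0, -0.5, 0.3], [0.002, 0.003, 0.12, 0, 0, -0.5, 0.3], [0.002, 0.003, 0.14, 0, 0, -0.5, 0.3]]}}

```text
time_s: 15.62
ee_pos: [448.9, 317.5, 55.3]
orientation: [-0.001, 0.3, 0.954, -0.001]
contact_force: [-0.3, 0.6, -1.2]
finger_gap: 35.8
grip_force: 30.0
```

Emit:
{"op": "apply_moves", "data": {"series": [[0, 0, 0.007, 0, 0, 0, 0.3], [0, 0, 0.013, 0, 0, 0, 0.3], [0, 0, 0.018, 0, 0, 0, 0.3], [0, 0, 0.021, 0, 0, 0, 0.3], [0, 0, 0.021, 0, 0, 0, 0.3]]}}

```text
time_s: 16.03
ee_pos: [450.7, 318.5, 38.7]
orientation: [0.0, 0.299, 0.954, 0.001]
contact_force: [-0.2, -0.5, -0.0]
finger_gap: 35.7
grip_force: 30.0
```

```bash
python3 - <<'E'
from h import *
rep()
E
```

```text
16.0333 [450.66 318.53  38.73] psi 145.18 fix [ 15.2  320.95] F [-0.2  -0.48 -0.03] gap 35.7 grip 30.0 [ 0.55  0.02  1.67  0.    1.45 -0.41]
```

Emit:
{"op": "apply_moves", "data": {"series": [[0, 0, 0.004, 0, 0, 0, 0.3], [0, 0, 0.007, 0, 0, 0, 0.3], [0, 0, 0.009, 0, 0, 0, 0.3], [0, 0, 0.0105, 0, 0, 0, 0.3], [0, 0, 0.0105, 0, 0, 0, 0.3]]}}

```text
time_s: 16.45
ee_pos: [450.0, 318.2, 27.2]
orientation: [-0.0, 0.299, 0.954, -0.0]
contact_force: [-1.0, -0.1, -1.0]
finger_gap: 35.4
grip_force: 30.0
```

Emit:
{"op": "apply_moves", "data": {"series": [[0, 0, 0.0005, 0, 0, 0, 0.3], [0, 0, 0.001, 0, 0, 0, 0.3], [0, 0, 0.0015, 0, 0, 0, 0.3], [0, 0, 0.0015, 0, 0, 0, 0.3], [0, 0, 0.0015, 0, 0, 0, 0.3]]}}

```text
time_s: 16.87
ee_pos: [450.3, 318.3, 26.3]
orientation: [0.0, 0.299, 0.954, 0.0]
contact_force: [-0.7, -0.6, 1.4]
finger_gap: 35.7
grip_force: 30.0
```

Emit:
{"op": "apply_moves", "data": {"series": [[0, 0, 0.0005, 0, 0, 0, 0.3], [0, 0, 0.001, 0, 0, 0, 0.3], [0, 0, 0.001, 0, 0, 0, 0.3]]}}

```text
time_s: 17.12
ee_pos: [450.3, 318.3, 26.3]
orientation: [0.0, 0.299, 0.954, 0.0]
contact_force: [-2.8, -2.1, 7.5]
finger_gap: 35.5
grip_force: 30.0
```

Seated: z holds at 26.3 mm, the expected height, and Fz rises to 7.5 N. Releasing and retreating.

Emit:
{"op": "apply_moves", "data": {"series": [[0, 0, -0.0005, 0, 0, 0, 0.45], [0, 0, -0.0005, 0, 0, 0, 0.55], [0, 0, -0.0005, 0, 0, 0, 0.55], [0, 0, -0.0005, 0, 0, 0, 0.55], [0, 0, -0.0005, 0, 0, 0, 0.55]]}}

```text
time_s: 17.53
ee_pos: [450.1, 318.2, 25.2]
orientation: [-0.0, 0.299, 0.954, -0.0]
contact_force: [0.6, -0.0, 0.5]
finger_gap: 48.4
grip_force: 0.0
```

Emit:
{"op": "apply_moves", "data": {"series": [[0, 0, -0.005, 0, 0, 0, 0.55], [0, 0, -0.025, 0, 0, 0, 0.55], [0, 0, -0.06, 0, 0, 0, 0.55], [0, 0, -0.1, 0, 0, 0, 0.55], [0, 0, -0.135, 0, 0, 0, 0.55]]}}

```text
time_s: 17.95
ee_pos: [450.0, 318.2, 162.7]
orientation: [0.0, 0.299, 0.954, 0.0]
contact_force: [0.7, -0.2, 1.2]
finger_gap: 48.3
grip_force: 0.0
```

Emit:
{"op": "apply_moves", "data": {"series": [[-0.02, 0, -0.02, 0, 0, 0, 0.55], [-0.04, 0, -0.05, 0, 0, 0, 0.55], [-0.06, 0, -0.07, 0, 0, 0, 0.55], [-0.06, 0, -0.07, 0, 0, 0, 0.55], [-0.06, 0, -0.07, 0, 0, 0, 0.55]]}}

```text
time_s: 18.37
ee_pos: [500.3, 283.8, 231.8]
orientation: [0.001, 0.3, 0.954, 0.001]
contact_force: [0.1, 0.3, -1.0]
finger_gap: 48.4
grip_force: 0.0
```

```bash
python3 - <<'E'
from h import *
s,T=rep()
im=ctrl.capture("wrist"); b=ctrl.capture("scene")
v=np.vstack([cv2.resize(im[:288],(533,300)),cv2.resize(b[70:340,150:470],(533,300))]); cv2.imwrite("pics/end.png",v)
E
```

```text
18.3667 [500.27 283.84 231.78] psi 145.11 fix [ 43.85 267.62] F [ 0.13  0.27 -0.99] gap 48.4 grip 0.0 [ 0.46  0.02  1.32  0.    1.8  -0.51]
```

View pics/end.png

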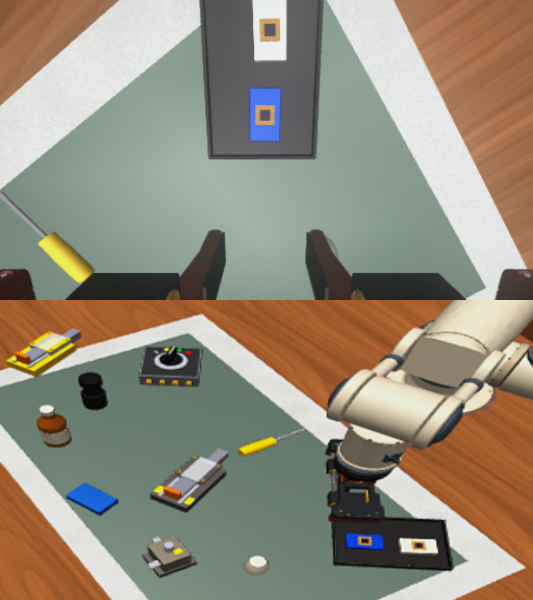

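The blue carrier lies flat in the tray beside the white one. The slide is back, the knob is still at green and nothing else has moved.

```bash
python3 -c "
from workcell import ctrl
print(ctrl.hand_in())"
```

```text
the job is handed in; nothing more can be done
None
```

The job is handed in at about 18 s: knob clicked in at green, ejector pushed to its stop and sprung back, and the blue carrier laid flat in the tray beside the white one with nothing else disturbed; no verdict was returned.

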